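# Refit the top roller of a dough sheeter

## Robot

A 6-joint arm with a two-finger parallel gripper is mounted at the origin on the work surface. World frame = base frame: x ahead of the robot, y to its left, z up, the work surface at z = 0. Lengths are in m, angles in rad, forces in N, time in s.
With the tool pointing down it reaches from about 0.3 to 0.75 m from the base axis. Payload 8.5 kg.
Tool frame: the origin (TCP) lies on the centre line of the jaws, within the pads' length; the fingertips stand 19 mm ahead of it and the grasp point (between the pads) is the TCP; y points along the fingers, z is the direction in which the jaws open and shut, and the axes are right-handed (so a half turn about y gives the same grasp; the last joint's range is limited). The gripper opens to 88 mm and grips with 3 to 60 N. Pads are 18 mm wide; open, the fingers measure 123 mm over their backs; the gripper's body (75 mm by 187 mm) begins 45 mm behind the grasp point.
Start: joints at [0.992, 0.381, 1.297, -0, 1.464, -0.215], TCP at [0.196, 0.514, 0.233] pointing down, gripper open.
Joint ranges: [-3.11, 3.11], [-0.89, 2.33], [0.22, 2.48], [-1.42, 4.56], [0.17, 2.85], [-2.88, 2.88]. Speed limits (rad/s): [2.39, 2.39, 3.14, 3.14, 3.14, 3.14].

## Interface

Orientations are given as a unit quaternion [x, y, z, w].
In Python, from plant import movep, servo_line, move_j, set_gripper, pause, ik, read_camera, camera_info, PlanningError, finish_job, read_time, read_qpos, read_qd, read_effort, read_tcp_pos, read_tool_rot, read_wrist_force, read_moment, read_opening gives the robot as it stands. Calls block until the motion is done:
- movep(position, orientation): joint-space move of the TCP to a pose.
- servo_line(position, rotation=None, velocity=0.15, threshold=None): straight line of the TCP; rotation=None keeps the orientation; velocity is the mean speed in m/s. With threshold (N) it stops when the force on the tool has changed by that much, and returns True; else False.
- move_j(angles): joint-space move.
- set_gripper(opening): finger opening in m; the grip force is fixed at half the most; returns when the fingers have stopped.
- pause(seconds).
- ik(position, orientation): joint angles nearest the present ones, or None.
- read_camera(name): name is "scene" or "top" or "wrist"; returns the picture (480x640x3 uint8, red, green, blue); there is no depth.
- camera_info(name): a dict with "fx", "fy", "cx", "cy" (pixels), "origin" and "attitude" of the camera in the world; the wrist camera has in their place "mount" (4x4, takes a point from camera to tool coordinates, whose origin is the TCP and whose axes are the tool frame's). Camera axes: x right, y down, z forward; pixel columns grow to the right and rows downward; lengths in m; the calibration is good to about 2 mm. A picture is of the moment at which its call begins: read the wrist's pose just before it. camera_info takes no time and is no camera call.
A pose or a line that the arm cannot do raises PlanningError and nothing moves.
- finish_job(): hands the job in, once; it reports no verdict.
Readings, each from a call of its own:
- read_time(): time.
- read_qpos(): joint angles.
- read_qd(): joint speeds.
- read_effort(): joint torques, N m.
- read_tcp_pos(): TCP position.
- read_tool_rot(): TCP orientation.
- read_wrist_force(): force on the tool from outside, world axes, zero at the start.
- read_moment(): the same for the moment, N m.
- read_opening(): finger opening in m.
Only numpy, scipy, OpenCV 4.12 (cv2) and the standard library are available. Lean on these libraries where they do the work, as an engineer would, in place of code of your own. Each camera call takes 0.05 s, during which the arm holds its last target.

## Task

Take the white roller off its wooden drying stand and lower it into the dough sheeter, its two axle ends going into the open slots of the two side plates. Then press it down gently past the spring catches until both ends sit fully home on the bottoms of their slots, level, and let go. Do not drop, slam or force the roller against the machine (pushing near one end at a time, 12 to 15 N is plenty, and over 20 N is too much), and leave the cookie cup and the sauce cups where they stand.

Things in the scene. Friction and masses are not known exactly. Their poses are not given: they have to be found in the camera images.
- sheeter: Dough sheeter fixed to the table. Grey base 170 (x) x 200 (y) x 12 mm; origin under its centre, y along the roller axis. Two aluminium side plates, 100 mm wide, 10 mm thick, at y = +-68 mm (126 mm apart inside), tops at z = 104 mm. Seated roller: axis at x = 0, z = 78 mm, centred on y = 0 (3 mm play each side). A fixed lower roller fills the gap up to z = 53 mm; crank at +y, below z = 45 mm.
- shoe_l: Brass bearing block that forms the flat bottom of the slot in the +y side plate; origin at the middle of its top face, 73 mm above the table, axes as the sheeter. The slot above it is open at the top, 12 mm wide, 31 mm deep, square-edged, for the 10 mm axle; the seated axle's axis is 5 mm above this point.
- shoe_r: The same for the -y side plate. Each slot has a spring catch: steel nose of 6 mm radius, 4 mm out from its -x wall, centred 7 mm above the slot bottom, that yields sideways and grips the axle. The roller does not sink home by its own weight: it stops with its axis up to 9 mm above home and stays where it is left. Pressed in turn, each end needs about 3 to 10 N all the way down; the +y catch is the stiffer.
- roller_center (a point): Centre of the loose roller, on its axis; its y axis runs along the roller (x and z turn with it as it rolls). White plastic cylinder 44 mm diameter, 120 mm long, with a steel axle stub of 10 mm diameter sticking out 26 mm at each end; 172 mm over all, about 0.36 kg, the same both ways round. On the stand its axis is level, 52 mm above the table.
- roller_end_a (a point): Centre of the roller's axle end face at +y of the roller, 86 mm from its centre.
- roller_end_b (a point): Centre of the roller's axle end face at -y of the roller, 86 mm from its centre.
- stand: Plywood drying stand fixed to the table, base 110 (x) x 120 (y) x 12 mm; origin at the centre of its underside, y along the roller. Two saddle boards at y = +45 and -45 mm, 10 mm thick and 64 mm wide, carry the roller body at z = 30 mm with lips up to z = 38 mm; between the saddles the roller is free to be gripped across its 44 mm, with open space down to z = 12 mm.
- cookie_cup: Clear domed cup of cookies, 114 mm across, 113 mm tall, origin under its centre; to be left alone.
- sauce_cup_a: Small lidded sauce cup, 52 mm across, 41 mm tall, origin under its centre; to be left alone.
- sauce_cup_b: Another such sauce cup; to be left alone.
Things that resemble listed ones, but are neither listed nor needed, are in the scene too. Of the things like the part that bears roller_center, leave any that is blue or pink; of the rest the smaller one is meant.

How it is judged:
By the outcome, as a careful person would: the job done as asked, in the order asked, and still so for the second after the job is handed in, with the robot touching nothing.
It also fails if it takes over 72 s, if anything falls off the work surface, if the arm or the gripper's body presses on something with over 40 N, if the wrist force passes 120 N, or if a joint passes its speed limit or range.

## Working session

There is one attempt and no reset: what is moved stays moved. The work goes in short steps, each a Python script; the robot and the scene stay as the last script left them, time stands still between calls to the robot, and variables do not carry over. Pictures are saved under pics/ and viewed, and the job is handed in when it is done.

```bash
mkdir -p pics; ls
python3 - <<'E'
from plant import *
import cv2
for n in ("scene","top","wrist"):
    p=read_camera(n); cv2.imwrite(f"pics/{n}0.png",p[:,:,::-1])
    print(n,camera_info(n))
print(read_tcp_pos(),read_tool_rot(),read_time(),read_opening(),read_wrist_force())
E
```

```text
pics
scene {'fx': 485.74663091088877, 'fy': 485.74663091088877, 'cx': 323.1414786950886, 'cy': 236.9056857449215, 'origin': array([ 0.99501517, -0.31339256,  1.05318362]), 'attitude': array([ 0.88324049,  0.38220231, -0.11054148, -0.24816972])}
top {'fx': 468.9604711686134, 'fy': 468.9604711686134, 'cx': 315.37501396354986, 'cy': 238.31041845310753, 'origin': array([0.45518397, 0.1109796 , 1.26014107]), 'attitude': array([ 0.70782391, -0.70501223,  0.03857401, -0.02133349])}
wrist {'fx': 393.95833277586786, 'fy': 393.95833277586786, 'cx': 318.8495414389127, 'cy': 242.19877903845892, 'mount': array([[-5.00291299e-04,  9.65240766e-01,  2.61361843e-01,
        -6.64115308e-02],
       [ 6.97533669e-07, -2.61361876e-01,  9.65240887e-01,
        -1.51899441e-01],
       [ 9.99999875e-01,  4.83083926e-04,  1.30083784e-04,
        -2.83134430e-04],
       [ 0.00000000e+00,  0.00000000e+00,  0.00000000e+00,
         1.00000000e+00]])}
[0.19558229 0.51381793 0.23220024] [ 0.69579542 -0.1280589   0.12777529 -0.69508498] 0.15 0.08810061035410463 [-0.36581273 -0.01216571  0.55208473]
```

View pics/scene0.png

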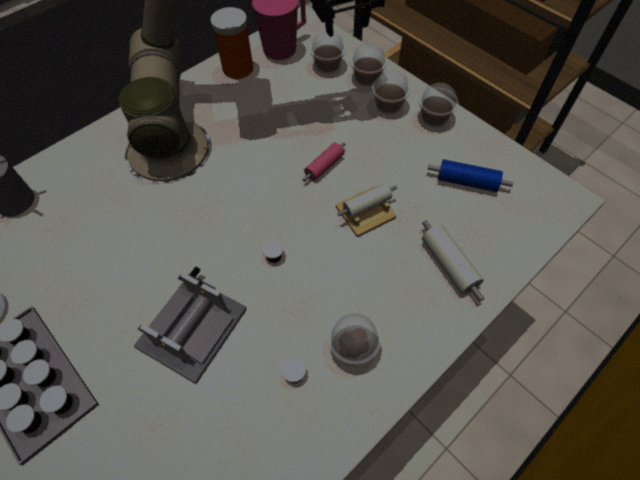

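View pics/top0.png

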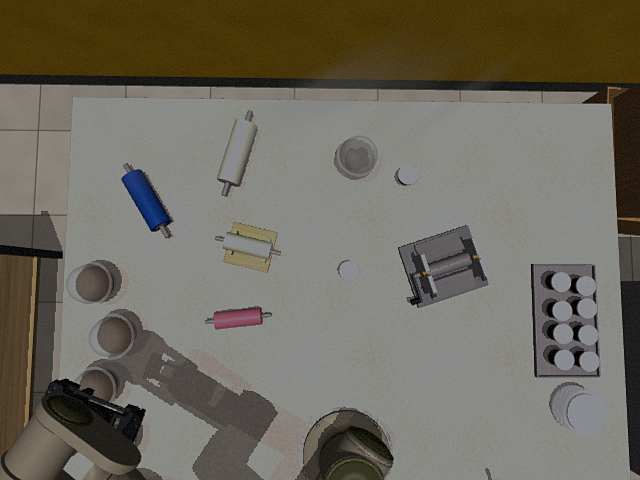

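View pics/wrist0.png

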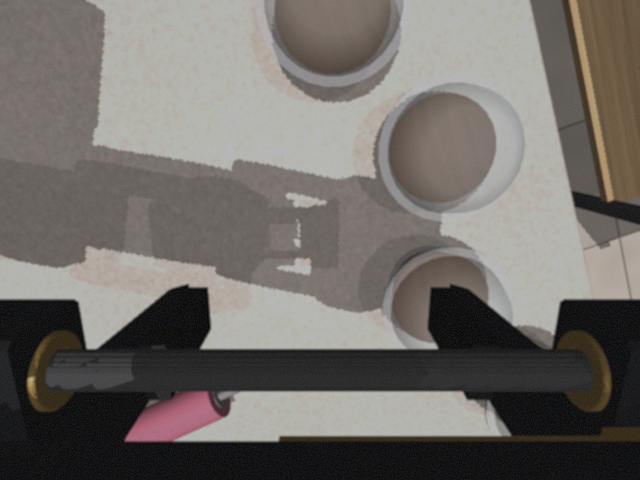

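The top view shows the white roller on its stand at about (248,246). The sheeter is at (443,265) with its crank at the left (+y). The sauce cups are at (348,270) and (406,176), and the cookie cup is at (356,157). I'll enlarge crops next.

```bash
cat > h.py <<'E'
import numpy as np, cv2
from scipy.spatial.transform import Rotation as R
from plant import *
def ray(info,uv,pose=None):
    d=np.array([(uv[0]-info['cx'])/info['fx'],(uv[1]-info['cy'])/info['fy'],1.])
    if 'mount' in info:
        p,q=pose; M=np.eye(4); M[:3,:3]=R.from_quat(q).as_matrix(); M[:3,3]=p; M=M@np.array(info['mount'])
        return M[:3,3],M[:3,:3]@d
    return np.array(info['origin']),R.from_quat(info['attitude']).as_matrix()@d
def at_z(cam,uv,z,pose=None):
    o,d=ray(camera_info(cam),uv,pose); return o+d*(z-o[2])/d[2]
def proj(cam,P,pose=None):
    i=camera_info(cam)
    if 'mount' in i:
        p,q=pose; M=np.eye(4); M[:3,:3]=R.from_quat(q).as_matrix(); M[:3,3]=p; M=M@np.array(i['mount']); o,A=M[:3,3],M[:3,:3]
    else: o,A=np.array(i['origin']),R.from_quat(i['attitude']).as_matrix()
    c=(np.asarray(P)-o)@A
    return np.stack([c[...,0]/c[...,2]*i['fx']+i['cx'],c[...,1]/c[...,2]*i['fy']+i['cy']],-1)
def crop(src,dst,x0,y0,w,h,k):
    im=cv2.imread(src)[y0:y0+h,x0:x0+w]; cv2.imwrite(dst,cv2.resize(im,None,fx=k,fy=k,interpolation=cv2.INTER_CUBIC))
def down(a):
    """tool y down, tool z (jaw) horizontal at angle a"""
    z=np.array([np.cos(a),np.sin(a),0]); y=np.array([0,0,-1.]); x=np.cross(y,z)
    return R.from_matrix(np.stack([x,y,z],1)).as_quat()
E
python3 - <<'E'
from h import *
crop('pics/top0.png','pics/a.png',205,205,90,75,8)
crop('pics/top0.png','pics/b.png',392,215,100,75,8)
E
```

```text
(no output)
```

View pics/a.png

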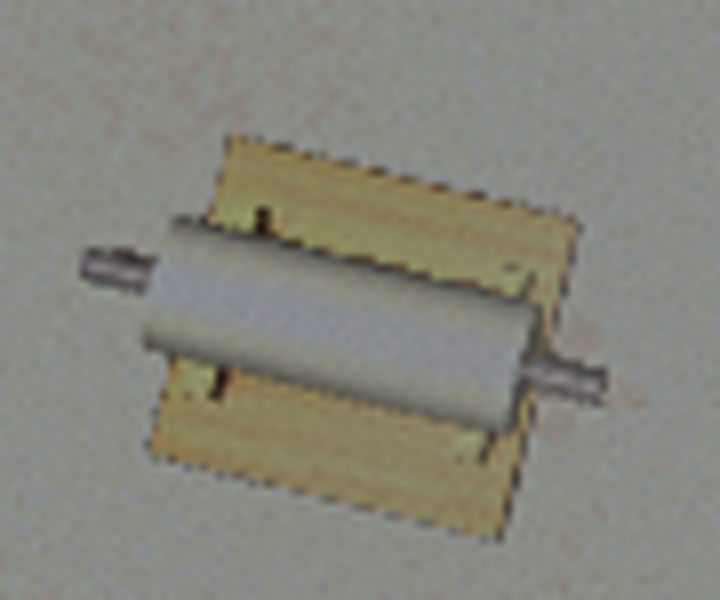

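View pics/b.png

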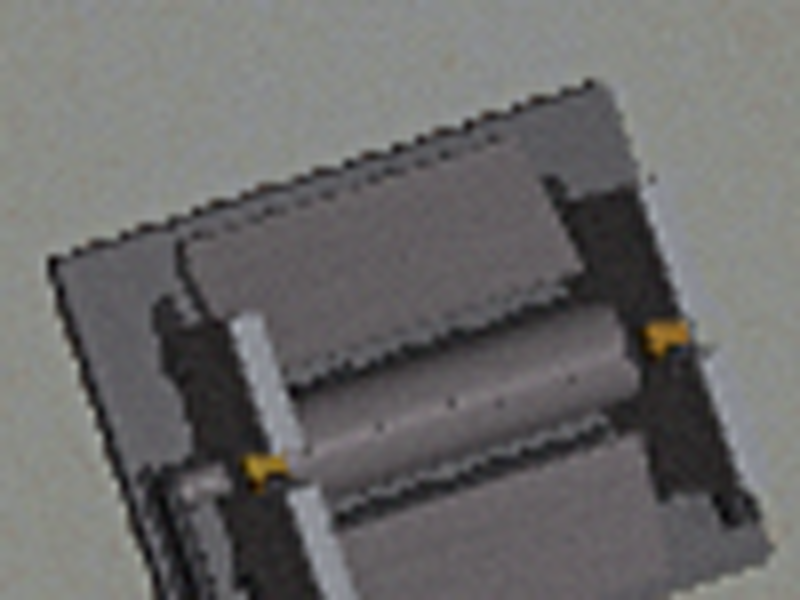

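Run:
```python
from h import *
A=at_z('top',(214.8,237.3),.052);B=at_z('top',(280.4,252.9),.052)
print('roller',A,B,np.linalg.norm(A-B),(A+B)/2,np.arctan2(*(A-B)[1::-1]))
L=at_z('top',(424.7,273.3),.073);r=at_z('top',(475.1,256.8),.073)
print('shoes',L,r,np.linalg.norm(L-r),(L+r)/2,np.arctan2(*(L-r)[1::-1]))
f=lambda x,y,x0,y0:((x+.5)/8-.5+x0,(y+.5)/8-.5+y0)
c=[at_z('top',f(*p,392,215),.012) for p in((55,260),(600,85),(770,545))]
print('base',c,(c[0]+c[2])/2,np.linalg.norm(c[0]-c[1]),np.linalg.norm(c[2]-c[1]), np.arctan2(*(c[0]-c[1])[1::-1]))
c=[at_z('top',f(*p,205,205),.012) for p in((228,138),(578,220),(502,538),(152,458))]
print('stand',np.mean(c,0),c)
for uv in((348,270),(406,176)):print(at_z('top',uv,.041))
print(at_z('top',(356,157),.06))
```

```text
roller [0.55920702 0.34051805 0.052     ] [0.51974633 0.17160772 0.052     ] 0.1734584931101295 [0.53947668 0.25606288 0.052     ] 1.3412933449645326
shoes [ 0.46832217 -0.19585461  0.073     ] [ 0.51076728 -0.32607228  0.073     ] 0.13696067882840937 [ 0.48954473 -0.26096345  0.073     ] 1.8858918601723398
base [array([ 0.53888313, -0.14201567,  0.012     ]), array([ 0.59890557, -0.32751035,  0.012     ]), array([ 0.44449818, -0.38101764,  0.012     ])] [ 0.49169066 -0.26151665  0.012     ] 0.19496402789464376 0.163415642897284 1.8837436895074247
stand [0.53777693 0.25390602 0.012     ] [array([0.60437535, 0.30050039, 0.012     ]), array([0.57752039, 0.18369173, 0.012     ]), array([0.47158854, 0.20776885, 0.012     ]), array([0.49762343, 0.32366312, 0.012     ])]
[ 0.47659115 -0.00369729  0.041     ]
[ 0.72590474 -0.15857788  0.041     ]
[ 0.77099453 -0.02372902  0.06      ]
```

Run:
```python
from h import *
print(R.from_quat(read_tool_rot()).as_matrix().round(2))
for k in (0,np.pi):
    for nm,p,a in(('st',(.5395,.2561,.2),1.341-np.pi/2),('sh',(.4900,-.2612,.25),1.885-np.pi/2),('shlow',(.4900,-.2612,.08),1.885-np.pi/2)):
        q=ik(p,down(a+k)); print(nm,k,None if q is None else np.round(q,2))
```

```text
[[ 0.93 -0.    0.36]
 [-0.36 -0.    0.93]
 [-0.   -1.   -0.  ]]
st 0 [ 0.25  0.49  1.22 -0.    1.44  0.47]
sh 0 [-0.7   0.38  1.25 -0.    1.51 -1.02]
shlow 0 [-0.7   0.55  1.5  -0.    1.09 -1.02]
st 3.141592653589793 [ 0.25  0.49  1.22 -0.    1.44 -2.67]
sh 3.141592653589793 [-0.7   0.38  1.25 -0.    1.51  2.12]
shlow 3.141592653589793 [-0.7   0.55  1.5  -0.    1.09  2.12]
```

Run:
```python
from h import *
import json
a=1.885-np.pi/2; out={}
for i,k in enumerate((np.pi,0)):
    movep((.490,-.2612,.25),down(a+k)); 
    out[i]=[list(map(float,read_tcp_pos())),list(map(float,read_tool_rot()))]
    p=read_camera('wrist'); cv2.imwrite(f'pics/sh{i}.png',p[:,:,::-1])
    print(read_time(),read_tcp_pos(),read_qpos().round(2) if hasattr(read_qpos(),'round') else '')
json.dump(out,open('sh.json','w'))
```

```text
3.1167 [ 0.4902546  -0.26069436  0.25003934] [-0.7   0.38  1.25  0.    1.51  2.12]
5.8167 [ 0.48999477 -0.26118311  0.24999102] [-0.7   0.38  1.25  0.    1.51 -1.02]
```

View pics/sh0.png

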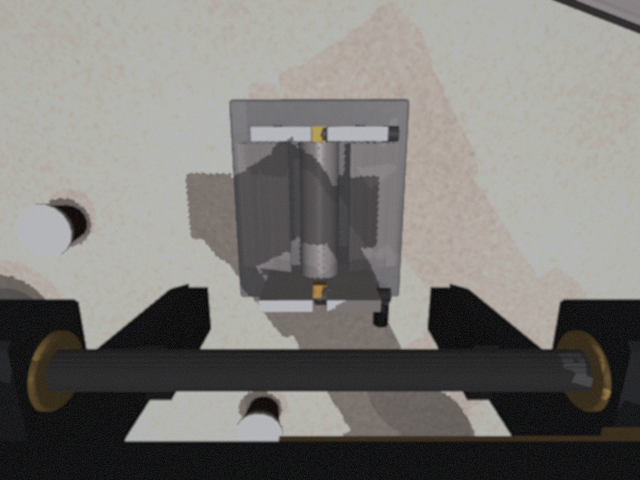

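View pics/sh1.png

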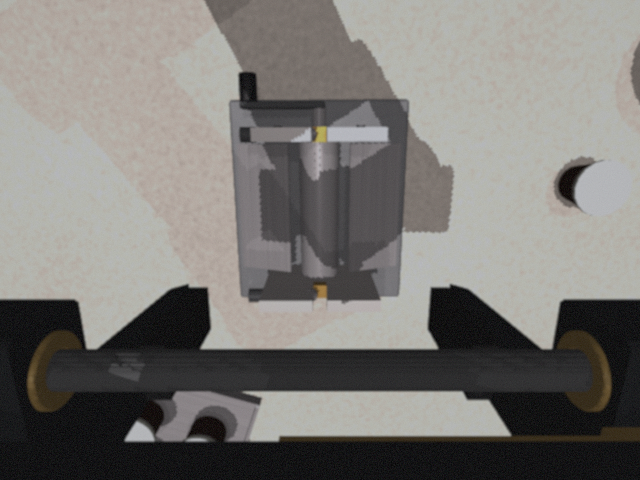

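Both views show the sheeter centred with its slots near column 320 (rows 133 and 293). I'll zoom in on them.

Run:
```python
from h import *
for i in (0,1):
    im=cv2.imread(f'pics/sh{i}.png')
    s=[cv2.resize(im[y:y+34,285:355],None,fx=8,fy=8,interpolation=cv2.INTER_CUBIC) for y in(117,280)]
    cv2.imwrite(f'pics/shz{i}.png',np.vstack(s))
```

```text
(no output)
```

View pics/shz0.png

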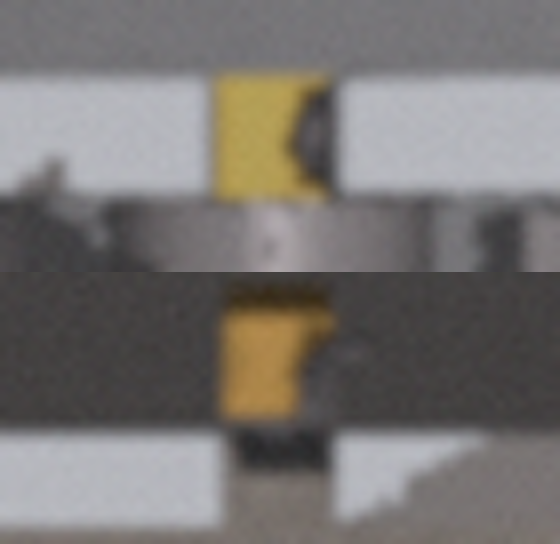

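View pics/shz1.png

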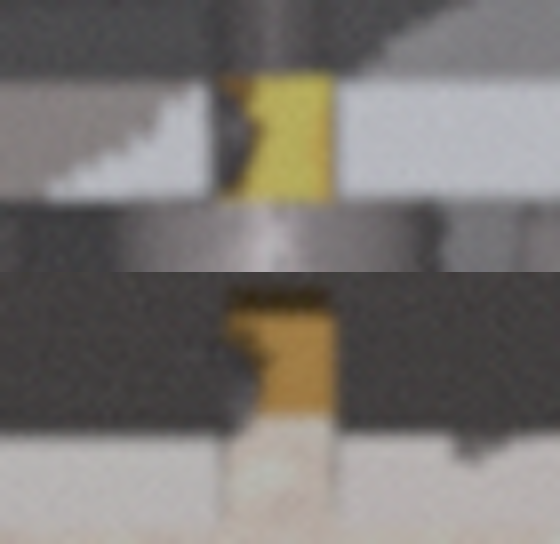

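Run:
```python
from h import *
import json
S=json.load(open('sh.json'))
g=lambda x,y,y0:((x+.5)/8-.5+285,(y+.5)/8-.5+y0)
pts={'0':[g(275.5,133,117),g(278,207,280)],'1':[g(274.5,136,117),g(280,207,280)]}
for k,(n,f) in pts.items():
    N=at_z('wrist',n,.104,S[k]);F=at_z('wrist',f,.104,S[k])
    L,r=(F,N) if k=='0' else (N,F)
    d=L-r; print(k,L,r,np.linalg.norm(d),(L+r)/2,np.arctan2(d[1],d[0]))
```

```text
0 [ 0.46851157 -0.19627905  0.104     ] [ 0.51101936 -0.3254445   0.104     ] 0.1359802394034928 [ 0.48976546 -0.26086178  0.104     ] 1.888728130210564
1 [ 0.46932478 -0.19662212  0.104     ] [ 0.5118293  -0.32549863  0.104     ] 0.13570479348133058 [ 0.49057704 -0.26106037  0.104     ] 1.8893708299381684
```

Run:
```python
from h import *
import json
a=1.341-np.pi/2
movep((.5395,.2561,.19),down(a))
S=[list(map(float,read_tcp_pos())),list(map(float,read_tool_rot()))]
p=read_camera('wrist'); cv2.imwrite('pics/st.png',p[:,:,::-1]); json.dump(S,open('st.json','w'))
print(read_time(),S)
```

```text
7.7583 [[0.5398882161680202, 0.25540702321419195, 0.19008222531074292], [0.43912766769929623, -0.5541054834550831, 0.5542748492218377, -0.43921907538959903]]
```

View pics/st.png

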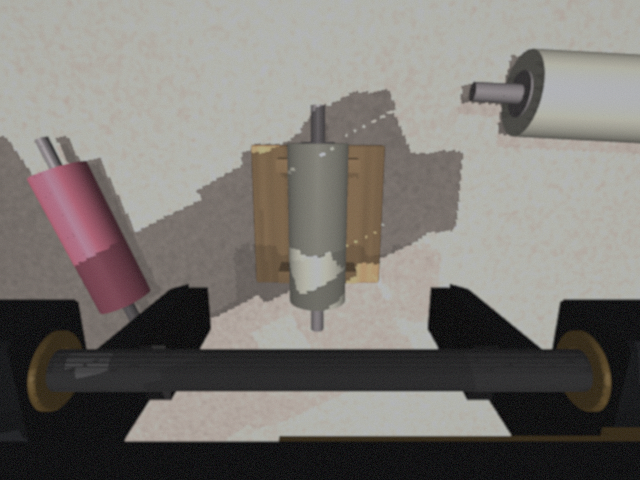

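The roller sits straight below the gripper, with axle ends at about (318,105) and (317.5,330).

Run:
```python
from h import *
import json
S=json.load(open('st.json'))
A=at_z('wrist',(318,105),.053,S);B=at_z('wrist',(317.5,330),.053,S);d=A-B
print(A,B,np.linalg.norm(d),(A+B)/2,np.arctan2(d[1],d[0]))
```

```text
[0.55971534 0.34017179 0.053     ] [0.51994085 0.17253268 0.053     ] 0.1722930032356089 [0.5398281  0.25635224 0.053     ] 1.3378412634593664
```

Run:
```python
from h import *
q=down(1.339-np.pi/2)
set_gripper(.070)
print(servo_line((.5397,.2562,.11),q,velocity=.12))
print(servo_line((.5397,.2562,.052),q,velocity=.06,threshold=6),read_tcp_pos(),read_wrist_force())
set_gripper(.030)
print(read_opening(),read_tcp_pos(),read_wrist_force(),read_time())
print(servo_line((.5397,.2562,.19),q,velocity=.12),read_opening(),read_wrist_force(),read_moment(),read_time())
p=read_camera('wrist'); cv2.imwrite('pics/held.png',p[:,:,::-1])
```

```text
False
False [0.53994279 0.25627514 0.0523933 ] [ 0.10334253  0.30049185 -0.06934913]
0.0401940762970342 [0.53953189 0.25624824 0.05212417] [-1.81617268  0.16616269  2.80929042] 10.7167
False 0.04010410275220407 [-0.09845352  0.04248468 -3.30733263] [-0.01424293  0.06469009 -0.04338589] 12.0167
```

View pics/held.png

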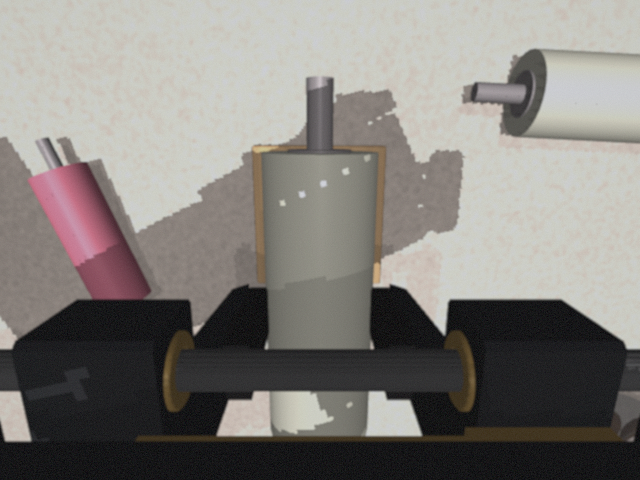

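Run:
```python
from h import *
S=(np.zeros(3),np.array([0,0,0,1.]))
for y in (-.002,0,.002):
  print(y,proj('wrist',np.array([[-.086,y-.005,0],[-.086,y,0],[-.0605,y-.005,0],[-.060,y-.022,0],[.06,y-.022,0]]),S).round(1).tolist())
crop('pics/held.png','pics/heldz.png',255,60,130,100,6)
```

```text
-0.002 [[317.3, 76.9], [317.4, 78.9], [317.4, 153.2], [317.2, 157.1], [317.4, 465.6]]
0 [[317.4, 77.7], [317.4, 79.7], [317.4, 153.0], [317.2, 156.8], [317.4, 461.6]]
0.002 [[317.4, 78.5], [317.4, 80.4], [317.4, 152.7], [317.2, 156.5], [317.4, 457.7]]
```

View pics/heldz.png

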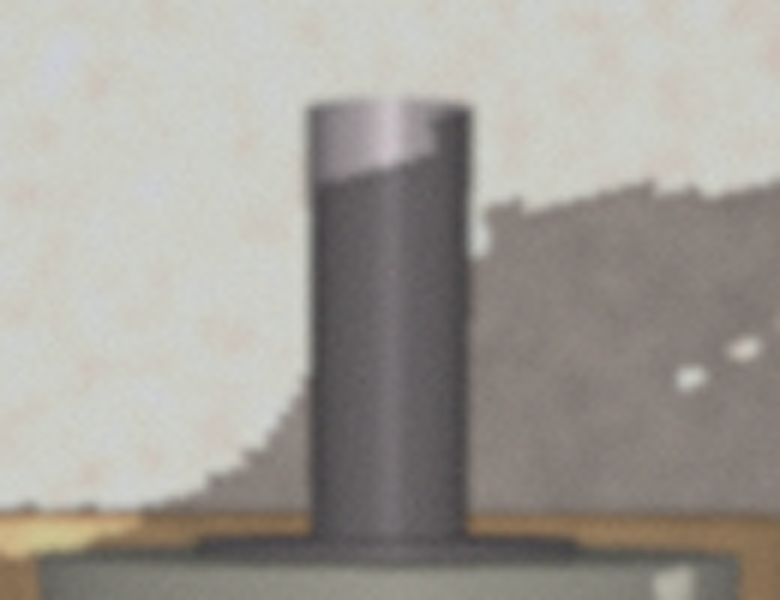

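Run:
```python
from h import *
import json
q=down(1.889-np.pi/2)
movep((.4900,-.2611,.19),q)
servo_line((.4900,-.2611,.135),q,velocity=.08)
pause(.15)
S=[list(map(float,read_tcp_pos())),list(map(float,read_tool_rot()))]
p=read_camera('wrist'); cv2.imwrite('pics/hov.png',p[:,:,::-1]); 
p=read_camera('scene'); cv2.imwrite('pics/hovs.png',p[:,:,::-1]); 
print(read_time(),S,read_opening(),read_wrist_force())
crop('pics/hov.png','pics/hovz.png',255,60,130,100,6)
crop('pics/hovs.png','pics/hovsz.png',120,230,140,140,5)
```

```text
15.0417 [[0.49018964127616055, -0.2612653369051489, 0.13555000739168896], [0.5729382788054836, -0.41407054847022357, 0.4148694979197861, -0.5728617715162733]] 0.04009316926494789 [ 0.62535487  0.01648458 -3.70374984]
```

View pics/hov.png

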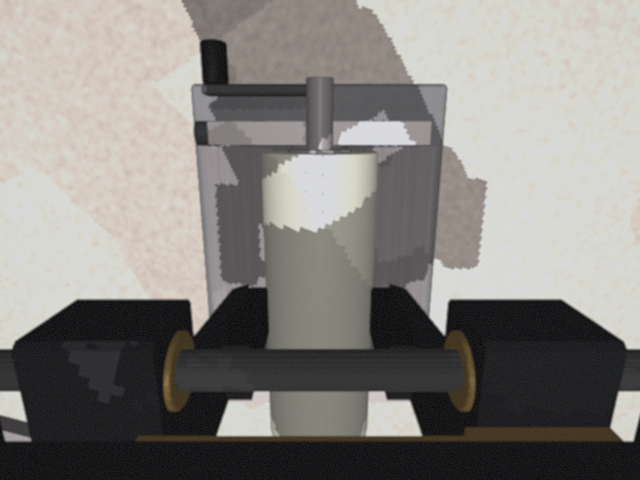

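View pics/hovz.png

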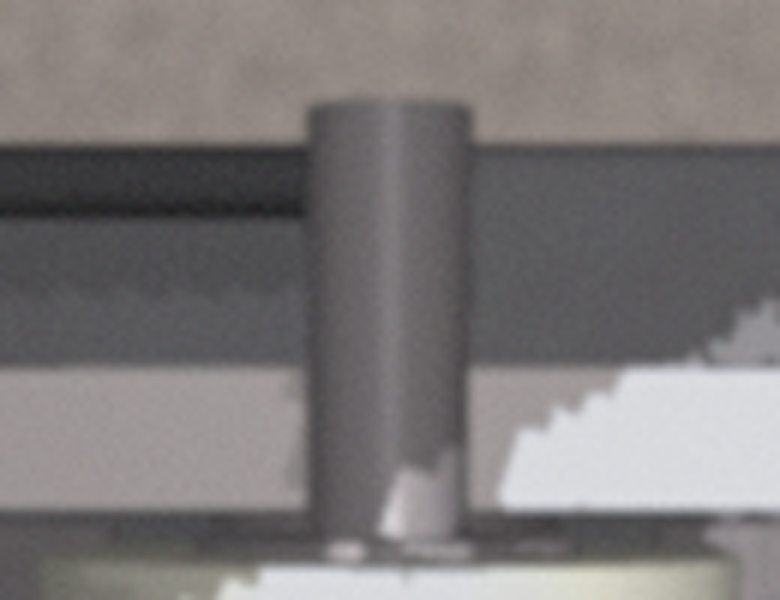

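View pics/hovsz.png

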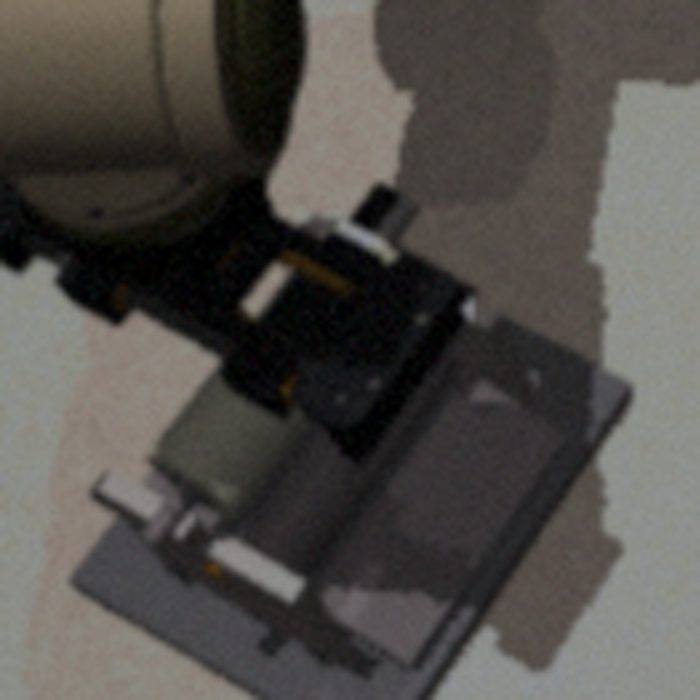

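Run:
```python
from h import *
im=cv2.imread('pics/hov.png')[112:152,290:350].astype(float)
im=np.clip((im-50)*1.6,0,255).astype(np.uint8)
cv2.imwrite('pics/hovzz.png',cv2.resize(im,None,fx=12,fy=12,interpolation=cv2.INTER_NEAREST))
# predicted slot edges/axle edges, given sheeter estimates
S=([0.49018964127616055, -0.2612653369051489, 0.13555000739168896], [0.5729382788054836, -0.41407054847022357, 0.4148694979197861, -0.5728617715162733])
u=np.array([np.cos(1.889),np.sin(1.889),0]); v=np.array([u[1],-u[0],0])
for c in ((.49017,-.26096,.104),(.49058,-.26106,.104)):
  for y in (.063,.073): print([proj('wrist',np.array(c)+u*y+v*s,S).round(1).tolist() for s in(-.006,.006)])
```

```text
[[305.1, 142.6], [331.7, 142.6]]
[[304.9, 119.4], [331.9, 119.4]]
[[305.9, 143.1], [332.5, 143.1]]
[[305.7, 119.9], [332.7, 119.9]]
```

View pics/hovzz.png

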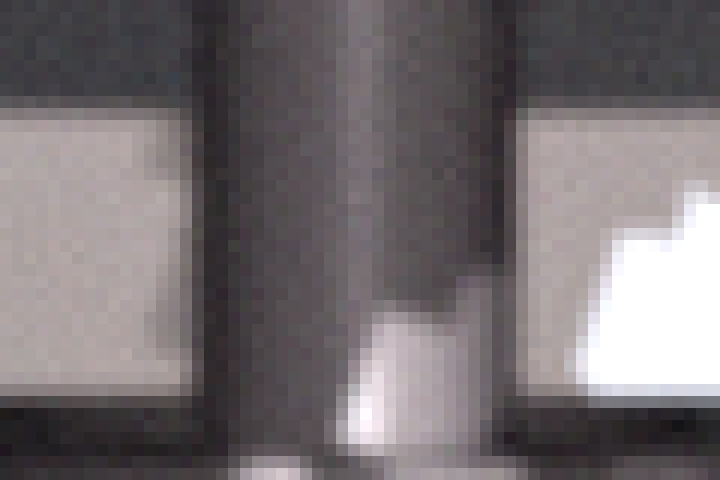

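Near end is aligned: the slot edges at columns 305.8 and 332.7 are centred on the axle at 319.3. Descending with force guarding.

Run:
```python
from h import *
q=down(1.889-np.pi/2)
print(servo_line((.4900,-.2611,.0980),q,velocity=.03,threshold=4),read_tcp_pos(),read_wrist_force(),read_moment(),read_time())
```

```text
False [ 0.49008624 -0.26117128  0.09818893] [ 0.45082685 -0.66834248 -3.15933764] [-0.04149627  0.02895629 -0.02037451] 16.425
```

Run:
```python
from h import *
q=down(1.889-np.pi/2)
print(servo_line((.4900,-.2611,.0868),q,velocity=.02,threshold=3),read_tcp_pos(),read_wrist_force(),read_moment(),read_opening(),read_time())
p=read_camera('wrist'); cv2.imwrite('pics/low.png',p[:,:,::-1]); 
p=read_camera('scene'); cv2.imwrite('pics/lows.png',p[:,:,::-1]); 
crop('pics/low.png','pics/lowz.png',255,60,130,100,6)
crop('pics/lows.png','pics/lowsz.png',120,230,140,140,5)
```

```text
True [ 0.4902647  -0.2609533   0.08701575] [3.46135616 0.52533945 0.19976686] [-0.08011526 -0.5085831   0.00905715] 0.0401897704618217 16.95
```

View pics/lowz.png

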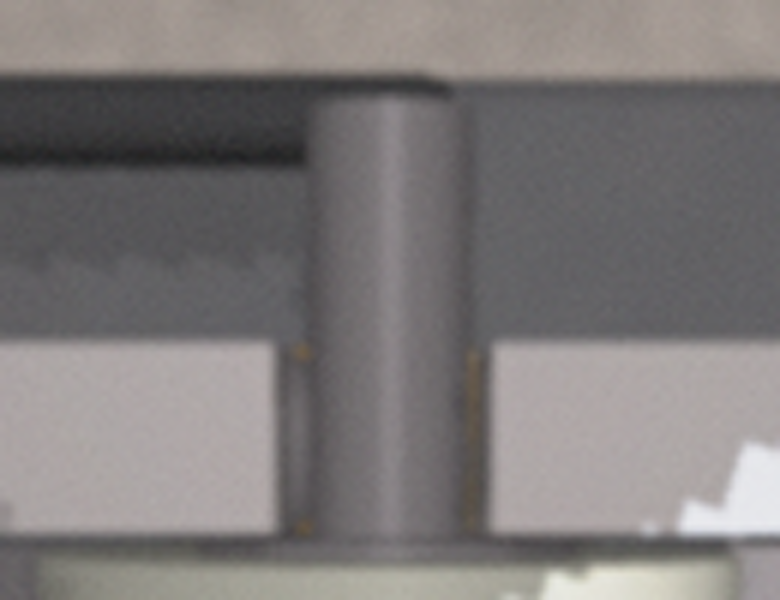

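View pics/lowsz.png

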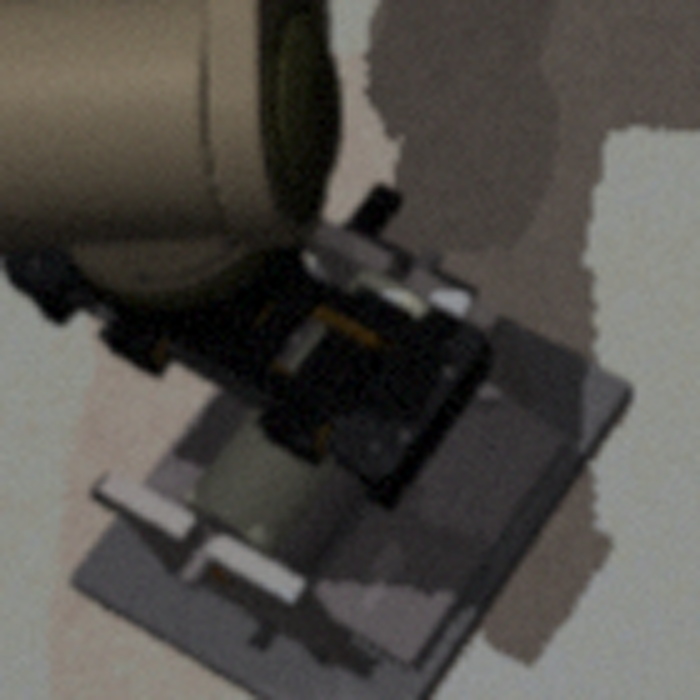

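Run:
```python
from h import *
q=down(1.889-np.pi/2)
set_gripper(.062)
print(read_opening(),read_wrist_force(),read_time())
servo_line((.4900,-.2611,.165),q,velocity=.10)
p=read_camera('wrist'); cv2.imwrite('pics/rel.png',p[:,:,::-1]); 
set_gripper(0.0)
print(read_opening(),read_wrist_force(),read_time())
```

```text
0.062110308451514794 [ 0.42204178 -0.04972089  0.38421242] 17.55
0.0001671028232540309 [-0.18515975 -0.37980499  0.266876  ] 19.5083
```

View pics/rel.png

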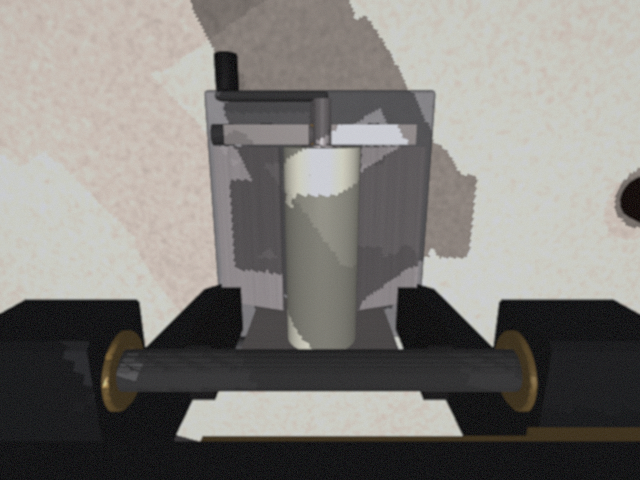

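```bash
cat >> h.py <<'E'
c0=np.array([.4901,-.2611,0]); u0=np.array([np.cos(1.889),np.sin(1.889),0]); Q=down(1.889-np.pi/2)
def press(s,thr=13,lo=.115,d=.048):
    p=c0+u0*s*d
    servo_line(p+[0,0,.137],Q,velocity=.10); pause(.1); f0=read_wrist_force()
    h=servo_line(p+[0,0,lo],Q,velocity=.012,threshold=thr)
    print(s,h,'tcp',np.round(read_tcp_pos(),4),'f',np.round(np.array(read_wrist_force())-f0,2),read_time())
    servo_line(p+[0,0,.137],Q,velocity=.06)
E
python3 - <<'E'
from h import *
press(1,12.5)
press(-1,12.5)
print(read_time())
E
```

```text
1 False tcp [ 0.4751 -0.2155  0.115 ] f [1.11 0.51 0.11] 22.3
-1 False tcp [ 0.5052 -0.3067  0.1151] f [-0.16 -0.42 -0.59] 26.0083
26.525
```

Run:
```python
from h import *
p=read_camera('scene'); cv2.imwrite('pics/p1s.png',p[:,:,::-1]); 
p=read_camera('wrist'); cv2.imwrite('pics/p1.png',p[:,:,::-1]); 
print(read_tcp_pos(),read_opening(),read_time())
crop('pics/p1s.png','pics/p1sz.png',120,230,140,140,5)
```

```text
[ 0.50496506 -0.30657205  0.13676069] 0.0006988798967806477 26.625
```

View pics/p1.png

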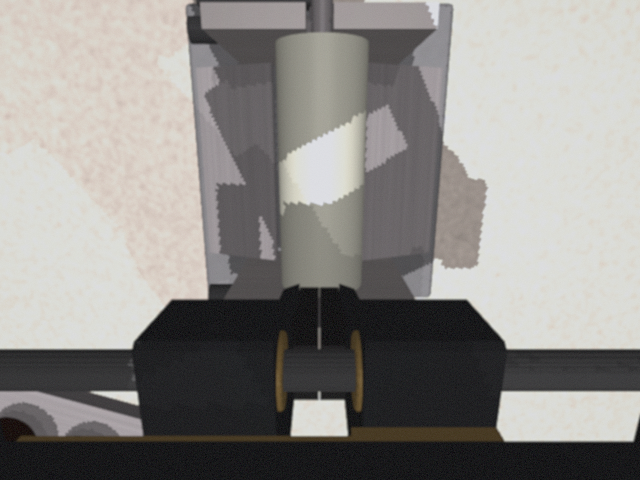

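View pics/p1sz.png

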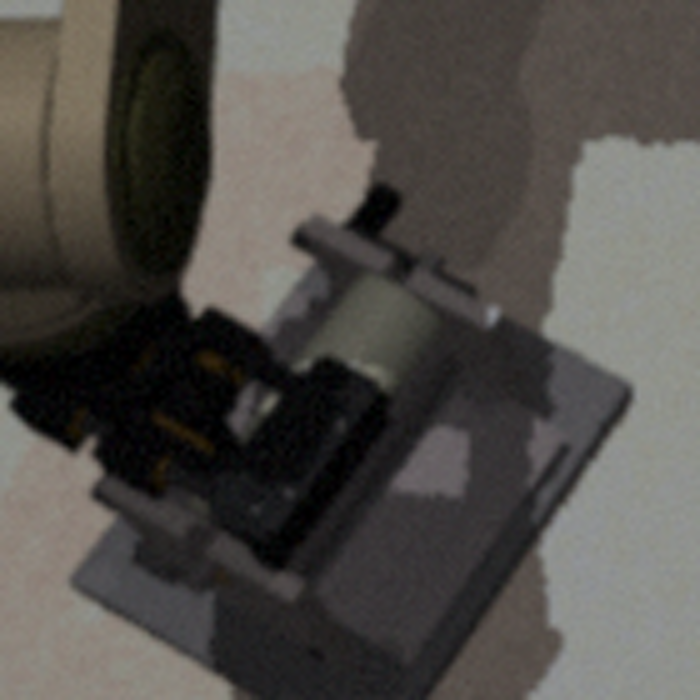

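Run:
```python
from h import *
p=c0-u0*.045
servo_line(p+[0,0,.120],Q,velocity=.08);pause(.1);f0=np.array(read_wrist_force())
for z in (.115,.112,.109,.106):
    h=servo_line(p+[0,0,z],Q,velocity=.012,threshold=9)
    print(z,h,np.round(read_tcp_pos(),4),np.round(np.array(read_wrist_force())-f0,2),np.round(read_moment(),2),read_time())
    if h or (np.array(read_wrist_force())-f0)[2]>4: break
for n in('scene','wrist'): cv2.imwrite(f'pics/p2{n}.png',read_camera(n)[:,:,::-1])
crop('pics/p2scene.png','pics/p2sz.png',120,230,140,140,5)
```

```text
0.115 False [ 0.5042 -0.3039  0.115 ] [-0.71 -0.14 -0.72] [-0.1  -0.    0.05] 27.6583
0.112 False [ 0.5042 -0.3038  0.1119] [-0.66 -0.46 -0.23] [-0.06  0.06 -0.01] 28.0583
0.109 False [ 0.5042 -0.3038  0.1089] [-0.78  0.63 -0.77] [-0.03  0.08  0.01] 28.4583
0.106 False [ 0.5041 -0.3038  0.1059] [-0.89  0.63 -0.5 ] [ 0.01  0.01 -0.02] 28.8583
```

View pics/p2wrist.png

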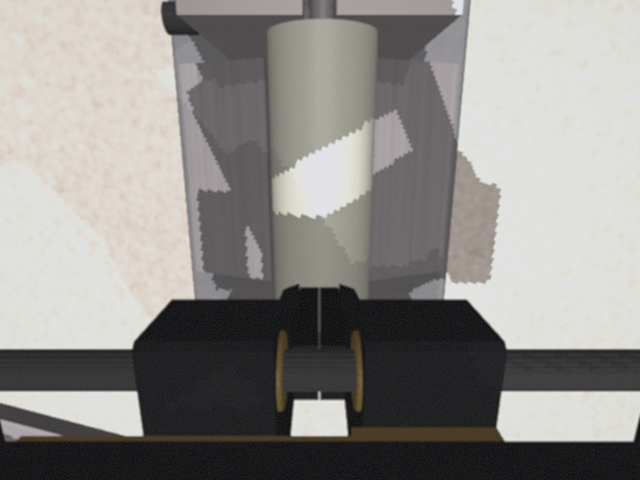

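View pics/p2sz.png

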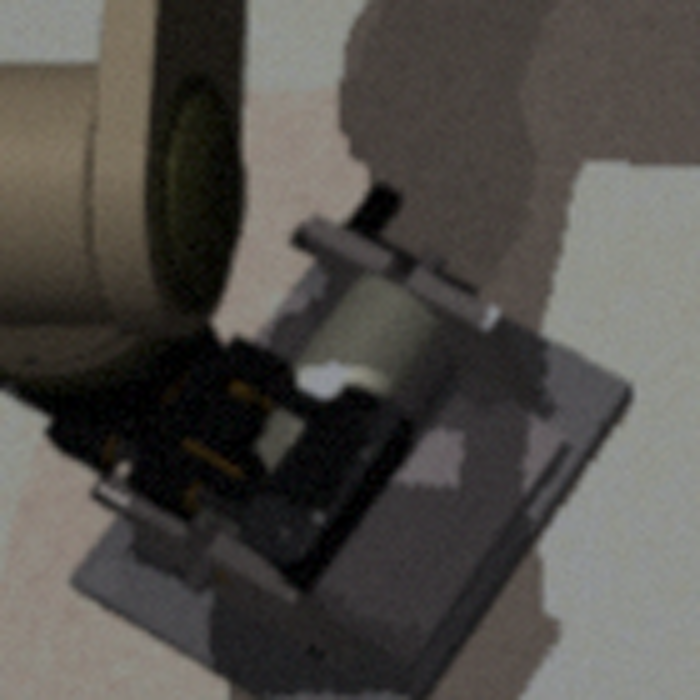

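Run:
```python
from h import *
p=c0-u0*.045
f0=np.array(read_wrist_force())
for z in (.103,.100,.097,.094,.091):
    h=servo_line(p+[0,0,z],Q,velocity=.015,threshold=6)
    F=np.array(read_wrist_force())-f0
    print(z,h,np.round(read_tcp_pos(),4),np.round(F,2),np.round(read_moment(),2),read_time())
    if h or F[2]>3: break
```

```text
0.103 False [ 0.5042 -0.3038  0.1029] [ 0.11 -0.6  -0.67] [ 0.01 -0.02  0.02] 29.3083
0.1 False [ 0.5041 -0.3038  0.0999] [ 0.53 -0.22 -0.97] [-0.05  0.    0.02] 29.6583
0.097 False [ 0.5041 -0.3037  0.0968] [-0.95 -0.99 -0.34] [-0.06  0.02 -0.03] 30.0083
0.094 True [ 0.5043 -0.304   0.0955] [-1.77  0.4   4.42] [ 0.05  0.16 -0.02] 30.2333
```

Run:
```python
from h import *
for n in('scene','wrist','top'): cv2.imwrite(f'pics/p3{n}.png',read_camera(n)[:,:,::-1])
print(read_wrist_force(),read_moment(),read_opening(),read_tcp_pos())
a=cv2.imread('pics/p3scene.png')[230:370,120:260];b=cv2.imread('pics/p3top.png')[205:295,390:500]
a=cv2.convertScaleAbs(a,alpha=1.6);cv2.imwrite('pics/p3z.png',cv2.resize(a,None,fx=4.2,fy=4.2,interpolation=cv2.INTER_CUBIC))
cv2.imwrite('pics/p3t.png',cv2.resize(cv2.convertScaleAbs(b,alpha=1.6),None,fx=6,fy=6,interpolation=cv2.INTER_CUBIC))
```

```text
[-0.6550381   0.87673988  5.80629343] [0.08901465 0.18873652 0.00991276] 0.00041580254812337807 [ 0.50431149 -0.30403017  0.09550779]
```

View pics/p3wrist.png

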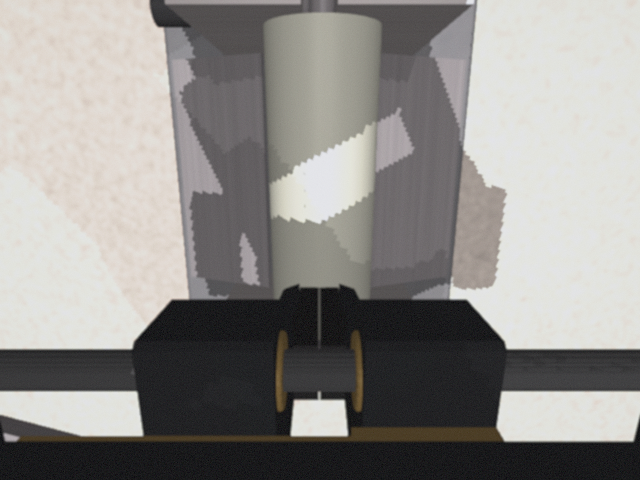

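View pics/p3z.png

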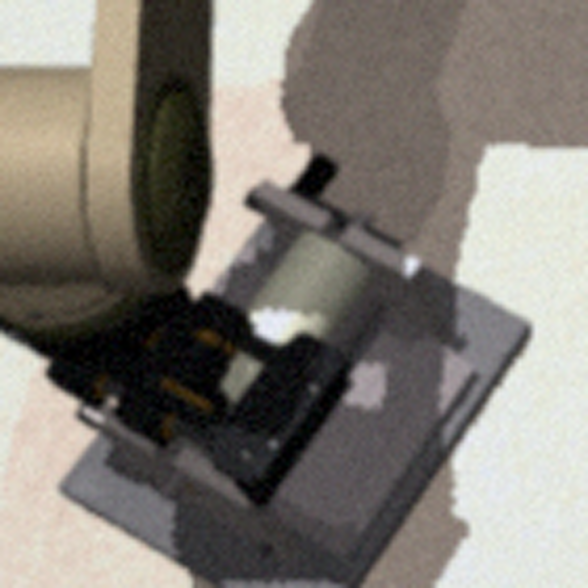

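View pics/p3t.png

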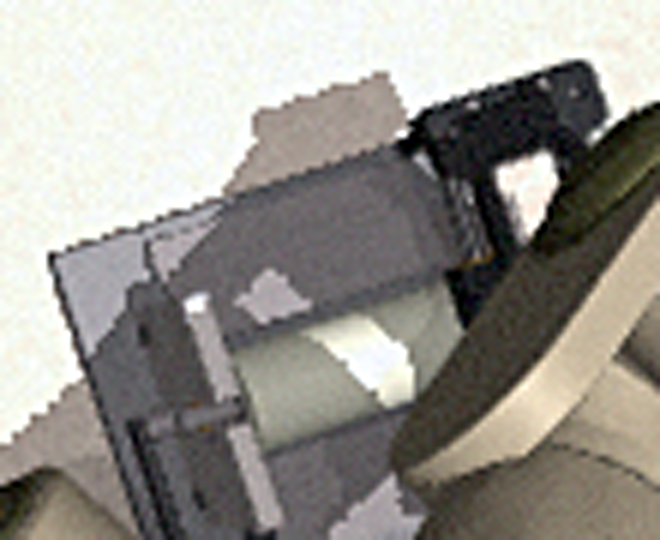

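Run:
```python
from h import *
p=c0-u0*.045
def avg(n=8):
    a=[];b=[]
    for _ in range(n): a.append(read_wrist_force());b.append(read_moment());pause(.01)
    return np.mean(a,0),np.mean(b,0)
servo_line(p+[0,0,.103],Q,velocity=.05);pause(.1)
f0,m0=avg(); 
for thr in (7,12.5):
    h=servo_line(p+[0,0,.080],Q,velocity=.012,threshold=thr-(0 if thr==7 else F[2]))
    t=read_tcp_pos();F,M=avg();F=F-f0;M=M-m0
    print(thr,h,np.round(t,4),np.round(read_tcp_pos(),4),np.round(F,2),'r',np.round([-M[1]/F[2],M[0]/F[2]],3),read_time())
```

```text
7 True [ 0.5043 -0.3039  0.0955] [ 0.5043 -0.3039  0.0955] [-0.86  0.22  5.06] r [-0.026  0.027] 31.8167
12.5 True [ 0.5043 -0.3039  0.0955] [ 0.5043 -0.3039  0.0955] [-1.02  0.53  5.32] r [-0.033  0.03 ] 32.225
```

```bash
cat >> h.py <<'E'
def avg(n=6):
    a=[]
    for _ in range(n): a.append(read_wrist_force());pause(.01)
    return np.mean(a,0)
def steps(p,z0,zmin,fmax,f0,dz=.0006):
    z=z0
    while z>zmin:
        z-=dz
        h=servo_line(p+[0,0,z],Q,velocity=.012,threshold=14)
        F=avg()-f0; print(round(z,4),h,round(read_tcp_pos()[2],4),np.round(F,1),round(read_time(),2))
        if F[2]>fmax: break
E
python3 - <<'E'
from h import *
p=c0-u0*.045
servo_line(p+[0,0,.103],Q,velocity=.05);pause(.1)
f0=avg()
servo_line(p+[0,0,.0962],Q,velocity=.02)
steps(p,.0962,.087,11.5,f0)
E
```

```text
0.0956 False 0.0957 [-0.  -0.5  1.3] 33.48
0.095 False 0.0955 [-1.1  0.8  5.5] 33.78
0.0944 False 0.0954 [-2.1  1.8  8.8] 34.08
0.0938 False 0.0953 [-3.1  2.2 12.4] 34.38
```

Run:
```python
from h import *
p=c0-u0*.045
servo_line(p+[0,0,.125],Q,velocity=.08)
p=c0+u0*.045
servo_line(p+[0,0,.125],Q,velocity=.12)
servo_line(p+[0,0,.110],Q,velocity=.06);pause(.1)
f0=avg()
print(servo_line(p+[0,0,.094],Q,velocity=.015,threshold=5),read_tcp_pos(),avg()-f0,read_time())
z=read_tcp_pos()[2]
steps(p,z,z-.004,8,f0)
```

```text
True [ 0.47576717 -0.2180216   0.09892785] [ 0.01678267  0.79298754 -0.10330076] 37.15
0.0983 False 0.0982 [0.2 1.  0.4] 37.45
0.0977 False 0.0977 [-0.   1.4  1.9] 37.75
0.0971 False 0.0971 [-0.4  1.6  1.8] 38.05
0.0965 False 0.0964 [-0.1  1.1  1.2] 38.35
0.0959 False 0.0958 [-0.2  1.3  1.2] 38.65
0.0953 False 0.0952 [-0.1 -0.  -0.1] 38.95
0.0947 False 0.0946 [-0.3  0.  -0.2] 39.25
```

Run:
```python
from h import *
for n in('scene','wrist'): cv2.imwrite(f'pics/p4{n}.png',read_camera(n)[:,:,::-1])
a=cv2.imread('pics/p4scene.png')[230:370,120:260]
a=cv2.convertScaleAbs(a,alpha=1.6);cv2.imwrite('pics/p4z.png',cv2.resize(a,None,fx=4.2,fy=4.2,interpolation=cv2.INTER_CUBIC))
```

```text
(no output)
```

View pics/p4wrist.png

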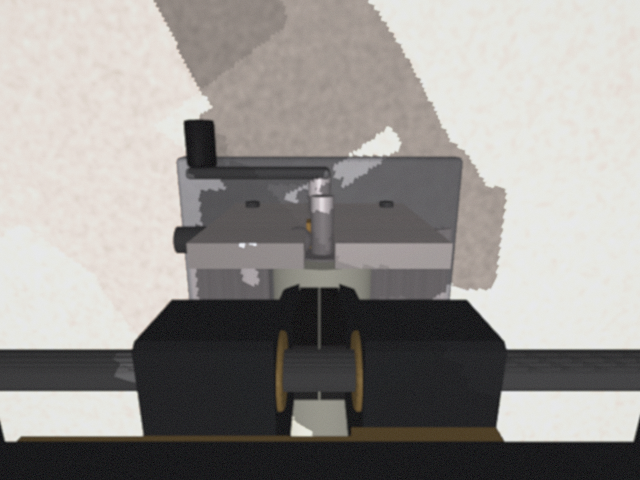

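View pics/p4z.png

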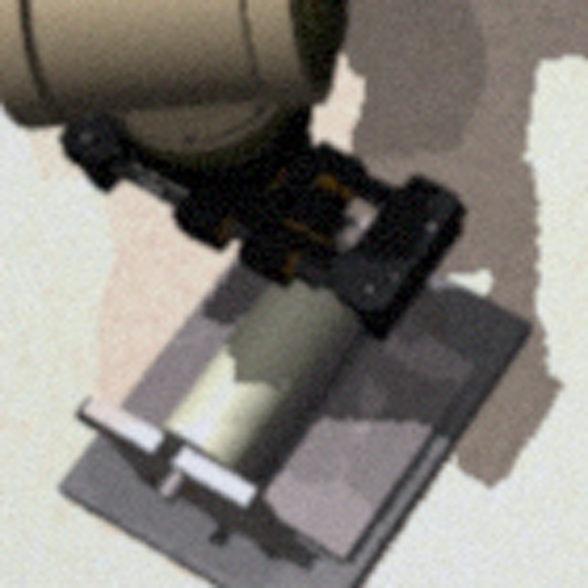

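Run:
```python
from h import *
S=(read_tcp_pos(),read_tool_rot())
v=np.array([u0[1],-u0[0],0])
for zc in (.078,.081,.084,.087):
  print(zc,[proj('wrist',c0+u0*y+v*s+[0,0,zc+dz],S).round(1).tolist() for y,s,dz in((.086,0,.005),(.086,-.005,0),(.086,.005,0),(.073,-.005,0),(.073,.005,0))])
for y in(.063,.073): print([proj('wrist',c0+u0*y+v*s+[0,0,.104],S).round(1).tolist() for s in(-.006,.006,.05)])
print('brass',[proj('wrist',c0+u0*y+v*s+[0,0,.073],S).round(1).tolist() for y,s in((.063,-.006),(.073,-.006),(.073,.006))])
crop('pics/p4wrist.png','pics/p4w.png',270,160,100,125,6)
```

```text
0.078 [[318.2, 198.5], [306.6, 196.7], [329.9, 196.7], [306.8, 226.2], [329.6, 226.2]]
0.081 [[318.2, 199.6], [306.4, 197.7], [330.0, 197.7], [306.6, 227.7], [329.8, 227.7]]
0.084 [[318.2, 200.8], [306.2, 198.8], [330.2, 198.9], [306.4, 229.3], [330.0, 229.3]]
0.087 [[318.2, 202.0], [305.9, 200.0], [330.4, 200.0], [306.2, 231.0], [330.2, 231.0]]
[[302.4, 266.9], [333.8, 266.9], [449.2, 267.0]]
[[302.1, 241.6], [334.1, 241.6], [451.5, 241.7]]
brass [[305.1, 245.1], [304.9, 223.7], [331.6, 223.7]]
```

View pics/p4w.png

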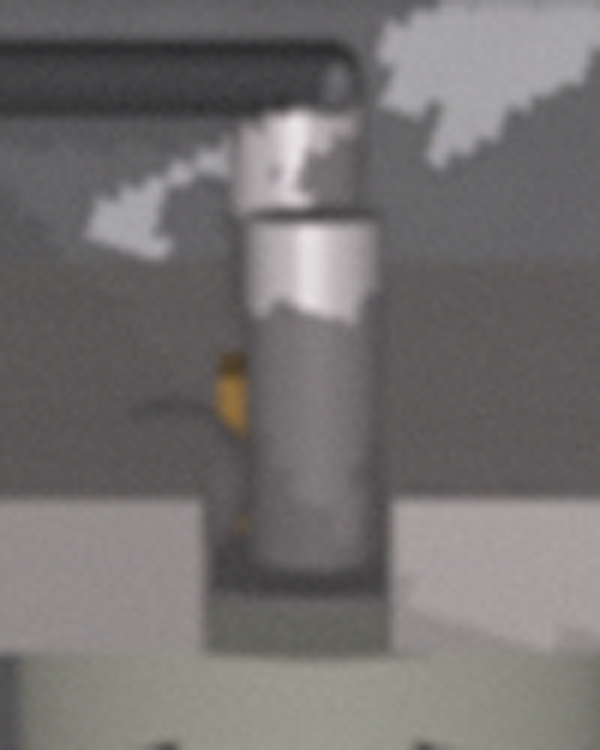

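Run:
```python
from h import *
p=c0+u0*.045
f0=np.array([0.1,-.1,.2])
steps(p,.0946,.0880,11,f0,dz=.0007)
```

```text
0.0939 False 0.0941 [-0.5  0.8  3.6] 39.65
0.0932 False 0.094 [-1.6  2.6  9.1] 39.95
0.0925 False 0.0939 [-2.7  3.8 14.8] 40.25
```

Run:
```python
from h import *
servo_line(c0+u0*.045+[0,0,.106],Q,velocity=.08)
p=c0-u0*.045
servo_line(p+[0,0,.106],Q,velocity=.12)
servo_line(p+[0,0,.099],Q,velocity=.05);pause(.1)
f0=avg()
servo_line(p+[0,0,.0962],Q,velocity=.03,threshold=8)
steps(p,.0962,.088,10,f0,dz=.0008)
```

```text
0.0954 False 0.0954 [0.2 0.1 0. ] 42.46
0.0946 False 0.0946 [0.1 0.1 0.3] 42.76
0.0938 False 0.0941 [-0.1  0.3  3.3] 43.06
0.093 False 0.0939 [-1.2  1.9  9.3] 43.36
0.0922 False 0.0939 [-2.2  3.  14.2] 43.66
```

Run:
```python
from h import *
import pickle
D={}
servo_line(c0-u0*.045+[0,0,.103],Q,velocity=.08)
servo_line(c0+u0*.045+[0,0,.103],Q,velocity=.15);pause(.1)
D['p']=(read_tcp_pos(),read_tool_rot()); a=read_camera('wrist')
servo_line(c0+u0*.045+[0,0,.17],Q,velocity=.15)
Q2=down(1.889+np.pi/2)
movep(c0-u0*.045+[0,0,.17],Q2)
servo_line(c0-u0*.045+[0,0,.103],Q2,velocity=.12);pause(.1)
D['m']=(read_tcp_pos(),read_tool_rot()); b=read_camera('wrist')
print(read_time())
v=np.array([u0[1],-u0[0],0])
for k,s in(('p',1),('m',-1)):
  for zc in (.078,.082,.086):
    print(k,zc,[proj('wrist',c0+s*u0*y+v*t+[0,0,zc+dz],D[k]).round(1).tolist() for y,t,dz in((.086,0,.005),(.086,-.005,0),(.086,.005,0),(.073,-.005,0),(.073,.005,0))])
for n,i in(('v_p',a),('v_m',b)):
    cv2.imwrite(f'pics/{n}.png',i[:,:,::-1]); crop(f'pics/{n}.png',f'pics/{n}z.png',270,160,100,125,6)
w=np.hstack([cv2.imread('pics/v_pz.png')[:, :],cv2.imread('pics/v_mz.png')]);cv2.imwrite('pics/v.png',cv2.resize(w[:590],(800,394)))
```

```text
48.8833
p 0.078 [[319.3, 196.1], [308.2, 194.4], [330.4, 194.4], [308.4, 222.7], [330.2, 222.7]]
p 0.082 [[319.3, 197.5], [308.0, 195.8], [330.7, 195.7], [308.2, 224.6], [330.4, 224.6]]
p 0.086 [[319.3, 198.9], [307.7, 197.1], [330.9, 197.1], [307.9, 226.6], [330.7, 226.6]]
m 0.078 [[320.0, 198.8], [331.0, 197.1], [309.0, 197.1], [330.8, 225.1], [309.2, 225.1]]
m 0.082 [[320.0, 200.2], [331.3, 198.5], [308.8, 198.5], [331.0, 227.0], [308.9, 227.0]]
m 0.086 [[320.1, 201.7], [331.6, 199.9], [308.5, 199.9], [331.3, 229.1], [308.7, 229.0]]
```

View pics/v_pz.png

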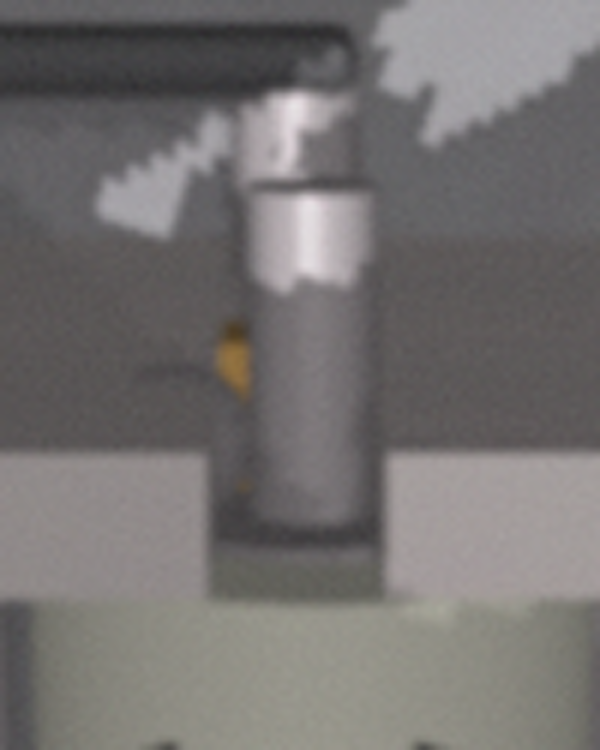

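View pics/v_mz.png

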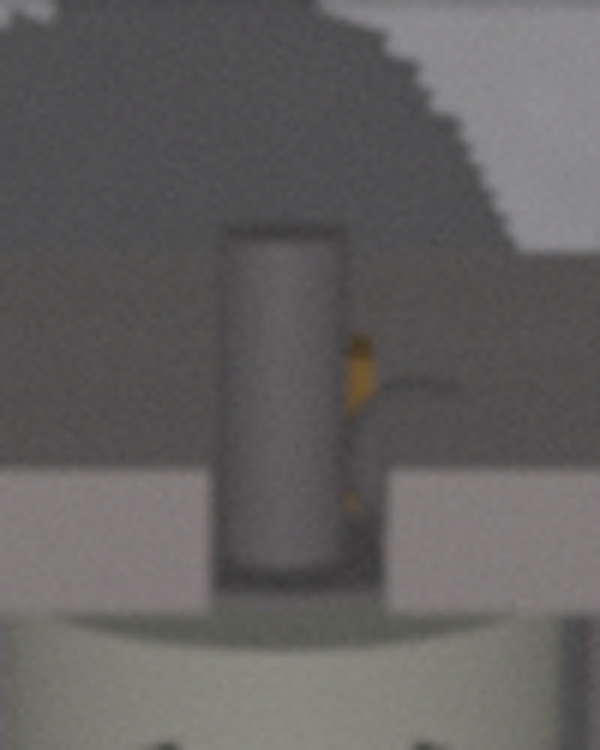

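Both ends look alike: the axles are equally wide (about 20.7 px) and pressed to the +x wall by the catches. To check the absolute height, I'll touch a plate top (z = 104 mm) lightly with the fingertips. It should sit 4 mm above the roller crown if the roller is home.

Run:
```python
from h import *
Q2=down(1.889+np.pi/2); v=np.array([u0[1],-u0[0],0])
servo_line(c0-u0*.045+[0,0,.112],Q2,velocity=.08)
p=c0-u0*.067+v*.03
servo_line(p+[0,0,.112],Q2,velocity=.1)
servo_line(p+[0,0,.1025],Q2,velocity=.04,threshold=6);pause(.1);f0=avg()
z=.1025
while z>.094:
    z-=.0008; h=servo_line(p+[0,0,z],Q2,velocity=.012,threshold=10); F=avg()-f0
    print(round(z,4),round(read_tcp_pos()[2],4),np.round(F,1),round(read_time(),1))
    if F[2]>3:break
servo_line(p+[0,0,.115],Q2,velocity=.1)
print(read_time())
```

```text
0.1017 0.1017 [-0.3  0.1 -0.1] 50.5
0.1009 0.1008 [-0.6 -0.  -0.2] 50.8
0.1001 0.1001 [-0.6 -0.4 -0.5] 51.1
0.0993 0.0993 [-0.5 -0.2  0.2] 51.4
0.0985 0.0985 [-0.5  0.2 -0.5] 51.7
0.0977 0.0983 [-2.1  0.8  5.6] 52.0
52.3417
```

The plate top reads 98.3 mm and the crown 94.0 mm. The 4.3 mm difference matches the 4 mm expected when home. I'll retreat, take a last look and hand in.

Run:
```python
from h import *
Q2=down(1.889+np.pi/2)
servo_line(np.array(read_tcp_pos())+[0,0,.12],Q2,velocity=.15)
movep((.45,.0,.32),Q2)
for n in('scene','top'): cv2.imwrite(f'pics/f{n}.png',read_camera(n)[:,:,::-1])
crop('pics/ftop.png','pics/fz.png',392,215,100,75,8)
print(read_time())
```

```text
54.675
```

View pics/fscene.png

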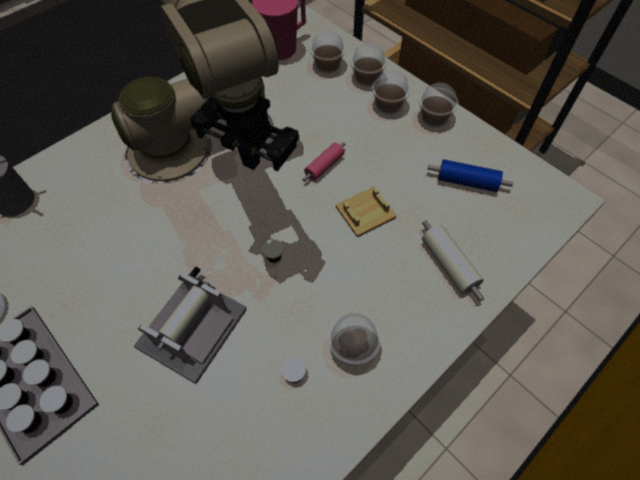

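View pics/fz.png

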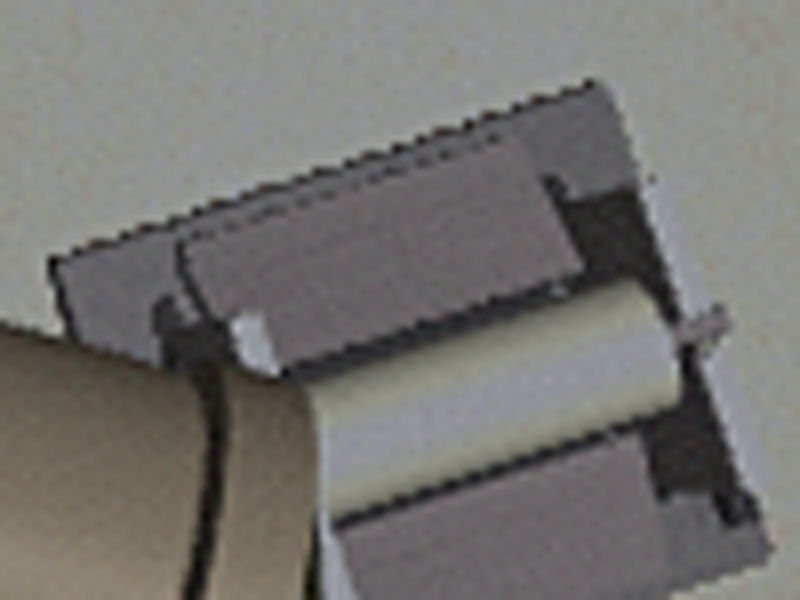

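The scene view shows the roller seated between the plates at (183,315), the stand empty, and the cookie and sauce cups where they were. The robot is clear of everything.

```bash
python3 -c "
from plant import *
print(finish_job(),read_time())"
```

```text
the job is handed in; nothing more can be done
the job is handed in; nothing more can be done
```

The white roller is in the dough sheeter with both axle ends seated in their slots. I handed the job in at about 55 s, with the gripper clear of everything.

I took the roller off the stand and lowered it into the slots until it met the catches. After letting go, I pressed near each end in turn with closed fingertips; the highest force I read was 14.8 N.

**Last checks:**
- **Level:** both ends stopped firmly at the same fingertip height, 94.0 mm.
- **Home:** a light touch on a side-plate top read 98.3 mm. That puts the roller's top 4.3 mm below the plate top, against 4 mm expected when seated.
- **Seen from the wrist camera:** both axle ends look the same, held against the +x wall by the catches.
- **Surroundings:** the cookie cup and sauce cups are where they stood.

**What disagreed:**
- **Fingertip reach:** contact and camera readings put the closed fingertips about 6 mm behind the TCP, not 19 mm ahead as stated. My first two presses therefore touched nothing.
- **First -y press:** that end stopped about 1.5 mm high at about 12 N. It came level only when I pressed it again after the +y end had gone down.
- **Low +y force:** the +y end moved the last few millimetres at only 1 to 2 N by my readings, below the 3 to 10 N given. I did not find out why.

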